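# Free a casting tray from its left-hand hold-down knob

### The arm

A 6-joint arm with a two-finger parallel gripper is mounted at the origin on the work surface. World frame = base frame: x ahead of the robot, y to its left, z up, the work surface at z = 0. Lengths are in m, angles in rad, forces in N, time in s.
With the tool pointing down it reaches from about 0.375 to 0.9 m from the base axis. Payload 3.1 kg.
Tool frame: the origin (TCP) lies between the finger pads; the fingertips stand 17 mm ahead of it and the grasp point (between the pads) lies 2 mm behind it; z points along the fingers, y is the line along which they close (so a half turn about z gives the same grasp; the last joint's range is limited). The gripper opens to 85 mm and grips with 20 to 120 N. Pads are 22 mm wide; open, the fingers measure 114 mm over their backs; the gripper's body (76 mm by 85 mm) begins 54 mm behind the grasp point. The pads swing forward as they close: fully open they stand 13 mm farther back than shut.
Start: joints at [1.081, 0.527, 1.433, -0, 1.181, -0.178], TCP at [0.192, 0.595, 0.248] pointing down, gripper open.
Joint ranges: [-3.08, 3.08], [-0.75, 2.2], [0.22, 2.44], [-1.43, 4.57], [0, 2.65], [-2.85, 2.85]. Speed limits (rad/s): [2.79, 2.79, 3.14, 3.14, 3.14, 3.14].

### API

Orientations are given as a unit quaternion [x, y, z, w].
In Python, from station import sense, vision, order gives the robot as it stands.
- The arm moves only by the shell command python3 -m crank 'ROWS' [OPENING] [FORCE]. ROWS is JSON, a list of rows, each an object with "dp": the shift along the world's x, y, z in units of 30 mm (1.0 is 30 mm), a list of three; "angular": the turn, a rotation vector about the world's x, y, z in degrees, a list of three. In form: [{"dp": [dx, dy, dz], "angular": [ax, ay, az]}, ...]. A call has 1 to 20 rows; each row shifts and turns the commanded pose from where the row before left it; what a row does not reach is not made up. A row lasts 1/10 s, in which the tool goes at most 50 mm and 8.59 degrees, less where a joint would pass 70% of its speed; a pose out of reach is approached as far as the arm can. A call is refused whole if a number of a shift passes 1 or a number of a turn 8.59, either way. A call with a gripper value outside its range is refused whole. OPENING is the closure, from 0 (fully open) to 1 (shut), set as the call begins (- or left out, the last holds). The fingers move at their own pace and stop on an object; FORCE is the grip in N (left out, the last holds). Time passes only in rows, so rows that do not move let the fingers close. It gives the time, the measured TCP pose, the force, the opening and the grip force at its end, in the units of the state.
- sense(): the state, without advancing time (a new reading comes with each control period).
- vision.snapshot(name): name is "scene" or "top" or "wrist"; returns a dict with "image" (384x512x3 uint8, blue, green, red), "range_z" (384x512 float32, m along the optical axis (not along the pixel's ray), 0 where there is no reading), "mtx" (3x3 intrinsics, pixels), "dist" ([k1, k2, p1, p2, k3] as OpenCV has them; the pictures are not rectified), "pose" (4x4, takes a point from camera to world coordinates); the wrist camera has in their place "mount" (4x4, takes a point from camera to tool coordinates, whose origin is the TCP and whose axes are the flange's). Camera axes: x right, y down, z forward; pixel columns grow to the right and rows downward; lengths in m; the calibration is good to about 2 mm. A picture is of the moment at which its call begins: read the wrist's pose just before it.
- order.sign_off(): hands the job in; it is judged then, once.
The state is a dict: "t": time; "q": joint angles; "qd": joint speeds; "tau": joint torques, N m; "tcp_pos": TCP position; "tool_rot": TCP orientation; "force": force on the tool from outside, world axes, zero at the start; "ft_torque": the same for the moment, N m; "finger_gap": opening from 0.0 (shut) to 1.0 (fully open); "gripper_force": force on a finger pad.
Only numpy, scipy, OpenCV 4.12 (cv2) and the standard library are available. Lean on these libraries where they do the work, as an engineer would, in place of code of your own. Each camera call takes 0.05 s, during which the arm holds its last target. There are 200 camera calls.

### The job

Release the fresh plaster casting from the vibrating table. The hold-down knob has a left-hand thread: loosen it by turning it clockwise until it has risen well clear of the upturned toes of the tray's fork (backed off to its end stop, or nearly), then draw the tray by its wooden handle, flat along its guides, all the way home to the front stop, and keep it leaning lightly but firmly on the stop (about 10 N) for a second before letting go, so that it stays touching the stop. The plaster is brittle: never jerk the tray against the knob, ram it into the stop or lift it, and leave the other things on the bench alone.

Things in the scene. Friction and masses are not known exactly. Their poses are not given: they have to be found in the camera images.
- knob_grip (a point): Middle of the hold-down knob's black grip bar, on the knob's axis; turns and rises with it. Bar: 56 mm long (point x), 16 mm thick (point y, the way to pinch it), from 18 mm below to 12 mm above this point. Under it a 16 mm round neck, then a steel flange (44 mm diameter, 8 mm thick) whose top lies 38 mm below this point. z up.
- stud_foot (a point): Fixed point on the table's deck (40 mm above the bench) on the knob's axis. y points along the guides away from the front stop, z up. knob_grip is 52.3 mm above it when tight, 59.0 mm at the end stop; the knob is safely clear of the toes from 56.6 mm up.
- knob: The knob; origin on its axis at the flange's underside. Clockwise from above loosens and raises it 10 mm a turn (1.6 mm per rad). Stiff: about 0.12 N m (grip it with about 45 N); stays where left. Starts 0 to 0.8 rad loosened; end stop at 4.2 rad, felt as the twist rising (past about 0.25 N m). Takes several grasps.
- tray: Loose casting tray, about 0.6 kg: plywood board 100 (x) by 130 (y) by 12 mm, a plaster casting on it up to 42 mm high. Origin: centre of the underside; -y faces the stop. A steel fork (54 mm wide, 6 mm thick) runs from its +y edge round the stud under the flange; toes 4 mm high at its ends (180 to 190 mm along +y) are held by the flange until the knob is raised. 2 to 6 N slide it.
- tray_handle (a point): Upper part of the tray's upright wooden handle, on its centre line: a flat post 36 mm wide (point x), 12 mm thick (point y, the way to pinch it), top 20 mm above this point, foot (board top) 42 mm below. 50 mm from the tray's origin towards the stop; the casting begins 31 mm behind its face. Axes as the tray.
- tray_front (a point): Middle of the tray's front (-y) edge at its underside; axes as the tray.
- stop: The front stop at the end of the guides: a fixed steel bracket (119 mm long, 7 mm thick, 18 mm high) with an adjustable rubber-faced bar (98 mm long, 14 mm high) in front of it on two screws; the tray's front edge comes up against the rubber (it gives 1 mm per 12 N). The bar sits firmly, but stands 0 to 25 mm forward of its rearmost place: not measured, so feel for it. Origin as stop_face.
- stop_face (a point): Fixed point at deck level: where the middle of the stop's rubber face would be if screwed fully back; the real face stands 0 to 25 mm from here along +y. y points along the guides towards the tray and knob. tray_front starts about 75 mm away and ends 0 to 25 mm away. The guides are steel strips 8 mm high, 1.5 mm clear of the board on each side.
- bowl: Black rubber mixing bowl, 120 mm wide, 60 mm high, beside the table; origin at its underside. Bystander.
- mallet: Hammer with a wooden handle lying on the bench to the robot's left; bystander.
- soap_jar: Amber glass jar, 64 mm diameter, 80 mm high; origin at its underside. Bystander.
- brush: Flat brush lying on the bench to the robot's right; bystander.

How it is judged:
On the way, in this order (a step that is already met when the one before it is completed fails the run):
1. The knob has been turned clockwise until it is clear of the toes (its grip point more than 56.6 mm above the deck), the tray still in its place (z of knob_grip in the frame of stud_foot above 0.0566 m and y of tray_front in the frame of stop_face above 0.05 m), for 0.2 s.
2. The tray has come home and leans on the front stop with more than 3 N (y of tray_front in the frame of stop_face below 0.028 m and contact force between tray and stop above 3 N), for 0.4 s.
At the end, for the whole second after the job is handed in: The tray lies flat (within 0.03 rad) on the deck between the guides still touching the front stop (contact above 0.2 N; its front edge no more than 28 mm from the stop_face point), at rest and released; the knob is still raised clear (grip point more than 56.6 mm above the deck) (y of tray_front in the frame of stop_face between -0.004 and 0.028 m and z of tray_front in the frame of stop_face below 0.002 m and angle between tray's own z axis and vertical below 0.03 rad and z of knob_grip in the frame of stud_foot above 0.0566 m and linear speed of tray below 0.01 m/s and contact force between tray and stop above 0.2 N).
It fails at once if The tray is jerked against the knob (more than 18 N between them) (contact force between tray and knob above 18 N).
It fails at once if The tray is rammed into the stop (more than 20 N) (contact force between tray and stop above 20 N).
It fails at once if The tray is lifted or tipped (z of tray_front in the frame of stop_face above 0.012 m or angle between tray's own z axis and vertical above 0.15 rad).
It fails at once if A bystander is moved more than 30 mm (distance of any of bowl, mallet, soap_jar, brush from where it was at the start of the episode above 0.03 m).
It also fails if it takes over 72 s, if anything falls off the work surface, if the arm or the gripper's body presses on something with over 40 N, if the wrist force passes 120 N, or if a joint passes its speed limit or range.

## Working session

There is one attempt and no reset: what is moved stays moved. The work goes in short steps, Python scripts to look and compute and a shell command to move; the robot and the scene stay as the last step left them, time stands still between calls to the robot, and variables do not carry over. Pictures are saved under pics/ and viewed, at most 10 in all, crops included, and the job is handed in when it is done.

```bash
ls; mkdir -p pics; python3 - <<'E'
from station import sense, vision
import cv2,numpy as np
s=sense();print({k:np.round(v,3).tolist() for k,v in s.items()})
ims=[]
for n in("scene","top"):
    d=vision.snapshot(n);np.savez(f"{n}.npz",**d);cv2.imwrite(f"pics/{n}.png",d["image"])
    print(n,d["mtx"].round(1).tolist(),d["dist"],d["pose"].round(3).tolist())
E
```

```text
pics
{'t': 0.0, 'q': [1.081, 0.528, 1.434, 0.0, 1.181, -0.179], 'qd': [-0.001, -0.002, 0.001, -0.001, 0.001, 0.001], 'tau': [0.001, -44.235, -17.802, -0.0, 0.008, 0.0], 'tcp_pos': [0.191, 0.594, 0.247], 'tool_rot': [0.155, 0.988, -0.001, -0.0], 'force': [-0.005, -0.474, -0.922], 'ft_torque': [0.01, 0.036, -0.018], 'gripper_force': 0.0, 'finger_gap': 0.999}
scene [[393.1, 0.0, 250.7], [0.0, 393.1, 196.3], [0.0, 0.0, 1.0]] [-0.13744904  0.          0.          0.          0.        ] [[-0.55, 0.606, -0.575, 1.272], [0.835, 0.385, -0.393, 0.467], [-0.017, -0.696, -0.718, 0.95], [0.0, 0.0, 0.0, 1.0]]
top [[498.1, 0.0, 250.7], [0.0, 498.1, 191.7], [0.0, 0.0, 1.0]] [-0.13785693  0.          0.          0.          0.        ] [[-0.01, -0.99, 0.141, 0.328], [-1.0, 0.009, -0.008, 0.007], [0.007, -0.141, -0.99, 1.954], [0.0, 0.0, 0.0, 1.0]]
```

View pics/scene.png

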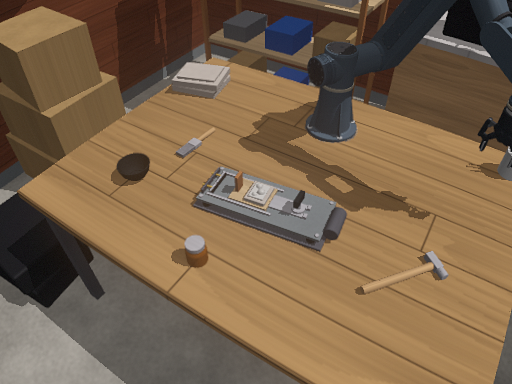

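View pics/top.png

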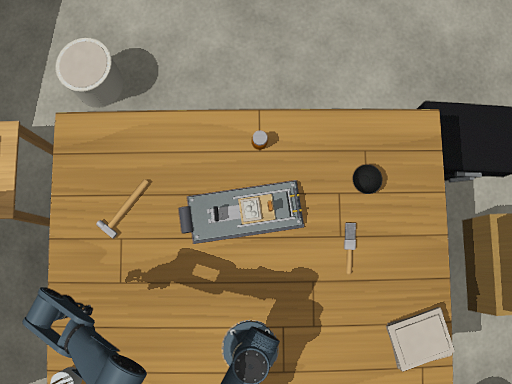

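The scene view shows the table with the black knob at about (298,200) and the handle at (239,181). In the top view the knob is at about (221,213), the handle at (270,203) and the stop at about (297,203). Next I'll enlarge both crops and convert to positions.

```bash
cat > h.py <<'E'
import numpy as np,cv2
def ray(d,u,v,z):
    p=cv2.undistortPoints(np.array([[[u,v]]],float),d["mtx"],d["dist"])[0,0]
    T=d["pose"];r=T[:3,:3]@np.array([*p,1]);o=T[:3,3]
    return o+r*(z-o[2])/r[2]
E
python3 - <<'E'
from h import *
s=np.load("scene.npz");t=np.load("top.npz")
a=cv2.resize(s["image"][160:250,185:355],None,fx=4,fy=4,interpolation=cv2.INTER_CUBIC)
b=cv2.resize(t["image"][175:250,175:310],None,fx=5,fy=5,interpolation=cv2.INTER_CUBIC)
cv2.imwrite("pics/a.png",a);cv2.imwrite("pics/b.png",b)
for z in(.05,.104):print(z,ray(t,221,213,z),ray(s,298,200,z))
print(ray(t,270,203,.114),ray(s,239,174,.114))
E
```

```text
0.05 [0.51698497 0.10677488 0.05      ] [0.48513349 0.10925226 0.05      ]
0.104 [0.51161557 0.1039532  0.104     ] [0.53235468 0.13074755 0.104     ]
[ 0.54626864 -0.07893678  0.114     ] [ 0.54123881 -0.07534856  0.114     ]
```

View pics/a.png

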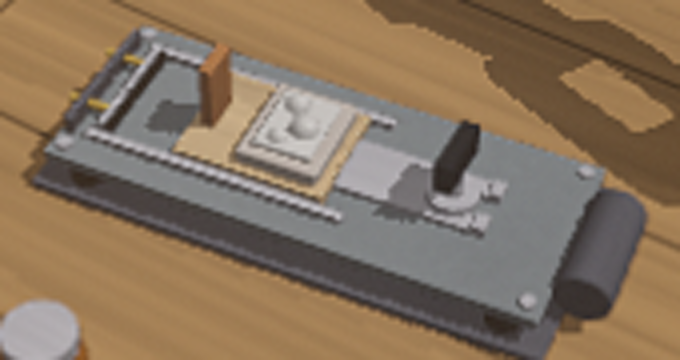

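View pics/b.png

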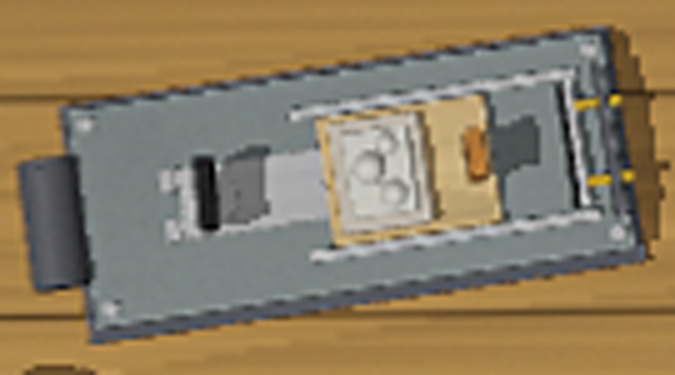

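The crops show the bar's top at about top-view pixel (216,213), lying nearly across the guides. The handle's top is at about (270,205), and the guides run at a slight slant to world y. I'll compute positions.

```bash
python3 - <<'E'
from h import *
s=np.load("scene.npz");t=np.load("top.npz")
B=lambda x,y,z:ray(t,175+x/5,175+y/5,z)
A=lambda x,y,z:ray(s,185+x/4,160+y/4,z)
for a,b in(((572,75),(292,113)),((600,215),(312,258))):
    v=B(*b,.048)-B(*a,.048);print("guide",v,np.degrees(np.arctan2(v[0],v[1])))
print("bar ends",B(204,157,.104),B(209,230,.104),"c",B(206.5,193,.104))
print("scene bar top",A(470,125,.104),A(441,160,.104))
print("handle",B(474,135,.114),B(480,179,.114),B(474,152,.114),"scene",A(217,52,.114))
print("trayfront",B(493,158,.052),"stopface",B(578,145,.05))
E
```

```text
guide [-0.02762537  0.21688464  0.        ] -7.2588813500624125
guide [-0.0308039   0.22153706  0.        ] -7.9160076193599425
bar ends [0.53655822 0.12333673 0.104     ] [0.48183707 0.11967741 0.104     ] c [0.50952244 0.12149924 0.104     ]
scene bar top [0.49278612 0.12470863 0.104     ] [0.53673874 0.12385117 0.104     ]
handle [ 0.55002328 -0.07824989  0.114     ] [ 0.51706881 -0.08220403  0.114     ] [ 0.53729015 -0.07805391  0.114     ] scene [ 0.53699347 -0.07732121  0.114     ]
trayfront [ 0.53956989 -0.09547179  0.052     ] stopface [ 0.54921242 -0.16131547  0.05      ]
```

```bash
python3 -m crank '[{"dp":[0.33,-0.49,0],"angular":[0,0,0.6]},{"dp":[0.66,-0.98,-0.1],"angular":[0,0,1.3]},{"dp":[0.66,-0.98,-0.1],"angular":[0,0,1.3]},{"dp":[0.66,-0.98,-0.1],"angular":[0,0,1.3]},{"dp":[0.66,-0.98,-0.1],"angular":[0,0,1.3]},{"dp":[0.66,-0.98,-0.1],"angular":[0,0,1.3]},{"dp":[0.66,-0.98,-0.1],"angular":[0,0,1.3]},{"dp":[0.66,-0.98,-0.1],"angular":[0,0,1.3]},{"dp":[0.66,-0.98,-0.1],"angular":[0,0,1.3]},{"dp":[0.66,-0.98,-0.1],"angular":[0,0,1.3]},{"dp":[0.66,-0.98,-0.1],"angular":[0,0,1.3]},{"dp":[0.66,-0.98,-0.1],"angular":[0,0,1.3]},{"dp":[0.66,-0.98,-0.1],"angular":[0,0,1.3]},{"dp":[0.66,-0.98,-0.1],"angular":[0,0,1.3]},{"dp":[0.66,-0.98,-0.1],"angular":[0,0,1.3]},{"dp":[0.66,-0.98,-0.1],"angular":[0,0,1.3]},{"dp":[0.4,-0.6,-0.1],"angular":[0,0,1.3]},{"dp":[0,0,0],"angular":[0,0,0]},{"dp":[0,0,0],"angular":[0,0,0]}]'
python3 - <<'E'
from h import *
from station import sense,vision
from scipy.spatial.transform import Rotation as R
s=sense();d=vision.snapshot("wrist")
T=np.eye(4);T[:3,:3]=R.from_quat(s["tool_rot"]).as_matrix();T[:3,3]=s["tcp_pos"]
d["pose"]=T@d["mount"];np.savez("w1.npz",**d);cv2.imwrite("pics/w1.png",d["image"])
print(s["q"],s["force"],s["ft_torque"]);print(T.round(3))
E
```

```text
t: 2.0
tcp_pos: [0.5101, 0.121, 0.1999]
tool_rot: [-0.03, 1.0, 0.0, -0.001]
force: [-0.1, -0.2, 0.2]
finger_gap: 0.996
gripper_force: 0.0
[ 1.92998825e-02  4.60671431e-01  1.73362305e+00  4.65975276e-04
  9.49019626e-01 -1.61186474e+00] [-0.08845568 -0.20955962  0.15323697] [ 0.00636759 -0.02495669 -0.04766667]
[[-0.998 -0.06  -0.002  0.51 ]
 [-0.06   0.998  0.     0.121]
 [ 0.002  0.    -1.     0.2  ]
 [ 0.     0.     0.     1.   ]]
```

View pics/w1.png

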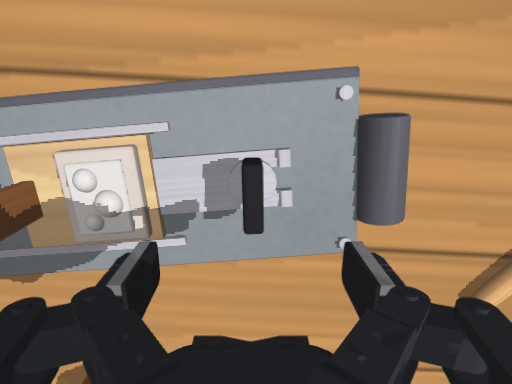

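The wrist view shows the black bar, with its top face spanning about (252,158) to (254,234), midway between the fingers. I'll measure it by mask.

```bash
python3 - <<'E'
from h import *
from scipy.optimize import brentq
d=dict(np.load("w1.npz"));m=(d["image"].max(2)<45).astype(np.uint8)
m[:,:225]=0;m[:,280:]=0;m[:140]=0;m[250:]=0
c=max(cv2.findContours(m,0,1)[0],key=cv2.contourArea);print(cv2.boundingRect(c))
p=np.array([ray(d,*q[0],.1055)[:2] for q in c],np.float32)
(cx,cy),wh,a=cv2.minAreaRect(p);print(cx,cy,wh,a)
rz=d["range_z"];print("top depth",(d["pose"][2,3]-rz[175:225:10,248:258:4]).round(4))
for h in((17,180),(165,128),(185,242),(357,70),(357,250)):print(h,ray(d,*h,.048))
E
```

```text
(242, 158, 21, 75)
0.508359432220459 0.12222826480865479 (0.05792883411049843, 0.014441495761275291) 4.744426727294922
top depth [[0.0979 0.098  0.0993]
 [0.0955 0.0959 0.097 ]
 [0.0946 0.0932 0.0931]
 [0.092  0.0924 0.0921]
 [0.0901 0.0901 0.0892]]
(17, 180) [ 0.52397883 -0.09596657  0.048     ]
(165, 128) [0.46839471 0.0433618  0.048     ]
(185, 242) [0.57775778 0.06097305 0.048     ]
(357, 70) [0.41054871 0.20486057 0.048     ]
(357, 250) [0.57659018 0.23083269 0.048     ]
```

```bash
python3 -m crank '[{"dp":[-0.02,0.02,-0.6],"angular":[0,0,1.3]},{"dp":[0,0,-0.8],"angular":[0,0,0]},{"dp":[0,0,-0.8],"angular":[0,0,0]},{"dp":[0,0,-0.7],"angular":[0,0,0]},{"dp":[0,0,-0.5],"angular":[0,0,0]},{"dp":[0,0,-0.2],"angular":[0,0,0]},{"dp":[0,0,0],"angular":[0,0,0]}]'
python3 -m crank '[{"dp":[0,0,0],"angular":[0,0,0]},{"dp":[0,0,0],"angular":[0,0,0]},{"dp":[0,0,0],"angular":[0,0,0]},{"dp":[0,0,0],"angular":[0,0,0]},{"dp":[0,0,0],"angular":[0,0,0]},{"dp":[0,0,0],"angular":[0,0,0]},{"dp":[0,0,0],"angular":[0,0,0]},{"dp":[0,0,0],"angular":[0,0,0]},{"dp":[0,0,0],"angular":[0,0,0]},{"dp":[0,0,0],"angular":[0,0,0]}]' 1 45
python3 -c "
from station import sense
s=sense();print(s['q'],s['force'],s['ft_torque'])"
```

```text
t: 2.75
tcp_pos: [0.5089, 0.1227, 0.0918]
tool_rot: [-0.043, 0.999, 0.0, -0.001]
force: [-0.1, -0.9, 1.1]
finger_gap: 0.998
gripper_force: 0.0
t: 3.75
tcp_pos: [0.5102, 0.1222, 0.0928]
tool_rot: [-0.042, 0.999, 0.0, 0.0]
force: [-1.7, 3.2, 6.7]
finger_gap: 0.183
gripper_force: 46.6
[ 2.14903334e-02  6.37422911e-01  1.81094931e+00  9.65229165e-04
  6.92495708e-01 -1.63407365e+00] [-1.70116599  3.16756347  6.6899925 ] [0.50469724 0.17183472 0.04229577]
```

```bash
python3 -m crank '[{"dp":[0,0,0.004],"angular":[0,0,-4]},{"dp":[0,0,0.007],"angular":[0,0,-8]},{"dp":[0,0,0.007],"angular":[0,0,-8]},{"dp":[0,0,0.007],"angular":[0,0,-8]},{"dp":[0,0,0.007],"angular":[0,0,-8]},{"dp":[0,0,0.007],"angular":[0,0,-8]},{"dp":[0,0,0.007],"angular":[0,0,-8]},{"dp":[0,0,0.007],"angular":[0,0,-8]}]'
python3 -c "
from station import sense
s=sense();print(s['q'],s['force'],s['ft_torque'])"
```

```text
t: 4.55
tcp_pos: [0.511, 0.1242, 0.0946]
tool_rot: [0.466, 0.885, 0.002, 0.0]
force: [1.1, 12.6, 4.1]
finger_gap: 0.181
gripper_force: 46.5
[ 0.02359347  0.63466921  1.80905189  0.00601498  0.69463777 -0.58181155] [ 1.09826008 12.56110674  4.10157456] [ 2.19702965 -0.08650107  0.2181684 ]
```

```bash
python3 -m crank '[{"dp":[0.015,0.02,0.007],"angular":[0,0,-7.5]},{"dp":[0.015,0.02,0.007],"angular":[0,0,-7.5]},{"dp":[0.015,0.015,0.007],"angular":[0,0,-7.5]},{"dp":[0.015,0.015,0.007],"angular":[0,0,-7.5]},{"dp":[0.015,0.01,0.007],"angular":[0,0,-7.5]},{"dp":[0.015,0.01,0.007],"angular":[0,0,-7.5]},{"dp":[0.015,0,0.007],"angular":[0,0,-7.5]},{"dp":[0.015,0,0.007],"angular":[0,0,-7.5]}]'
python3 -c "
from station import sense
s=sense();print(s['q'],s['force'],s['ft_torque'])"
```

```text
t: 5.35
tcp_pos: [0.5138, 0.1251, 0.0962]
tool_rot: [0.845, 0.534, 0.0, -0.0]
force: [0.5, 2.6, 6.2]
finger_gap: 0.176
gripper_force: 46.7
[2.69223566e-02 6.34861076e-01 1.79874770e+00 1.05938258e-03
 7.07284292e-01 4.70180862e-01] [0.52577575 2.58507031 6.19266989] [0.69355061 0.2744678  0.1351768 ]
```

```bash
python3 -m crank '[{"dp":[0.007,-0.005,0.007],"angular":[0,0,-7.5]},{"dp":[0.007,-0.005,0.007],"angular":[0,0,-7.5]},{"dp":[0.005,-0.007,0.007],"angular":[0,0,-7.5]},{"dp":[0.005,-0.007,0.007],"angular":[0,0,-7.5]},{"dp":[0.004,-0.009,0.007],"angular":[0,0,-7.5]},{"dp":[0.003,-0.009,0.007],"angular":[0,0,-7.5]},{"dp":[0.002,-0.009,0.007],"angular":[0,0,-7.5]},{"dp":[0,-0.009,0.007],"angular":[0,0,-7.5]}]'
python3 -c "
from station import sense
s=sense();print(s['q'],s['force'],s['ft_torque'])"
python3 -m crank '[{"dp":[0,-0.009,0.005],"angular":[0,0,-5]},{"dp":[-0.002,-0.009,0.005],"angular":[0,0,-5]},{"dp":[-0.003,-0.009,0.005],"angular":[0,0,-5]},{"dp":[0,0,0],"angular":[0,0,0]}]'
python3 -c "
from station import sense
s=sense();print(s['q'],s['force'],s['ft_torque'])"
```

```text
t: 6.15
tcp_pos: [0.5154, 0.123, 0.0979]
tool_rot: [0.999, 0.04, 0.001, -0.0]
force: [1.1, 2.0, 5.3]
finger_gap: 0.184
gripper_force: 46.5
[2.29811760e-02 6.32432340e-01 1.79612085e+00 6.12275158e-04
 7.10928633e-01 1.51381693e+00] [1.14096325 2.02698556 5.25643819] [0.57418184 0.03400233 0.21274189]
t: 6.55
tcp_pos: [0.5154, 0.1223, 0.0983]
tool_rot: [0.996, -0.089, 0.001, -0.001]
force: [0.9, 2.8, 5.0]
finger_gap: 0.178
gripper_force: 46.6
[2.13865075e-02 6.31473947e-01 1.79665789e+00 1.19164707e-03
 7.11067001e-01 1.76928867e+00] [0.88786104 2.82929576 5.04195837] [ 0.69922206  0.01796115 -0.10151578]
```

```bash
for i in 1; do python3 -m crank '[{"dp":[-0.004,-0.008,0.005],"angular":[0,0,-5]},{"dp":[-0.004,-0.008,0.005],"angular":[0,0,-5]},{"dp":[-0.004,-0.008,0.005],"angular":[0,0,-5]}]'; done
python3 -c "
from station import sense
s=sense();print(s['q'],s['force'],s['ft_torque'])"
```

```text
t: 6.85
tcp_pos: [0.5152, 0.1215, 0.0987]
tool_rot: [0.976, -0.219, 0.001, -0.001]
force: [0.1, 4.4, 5.4]
finger_gap: 0.178
gripper_force: 46.5
[2.00644601e-02 6.30369582e-01 1.79755579e+00 1.02715173e-03
 7.10853771e-01 2.03072333e+00] [0.14261656 4.4327106  5.38121169] [ 0.77200482 -0.18040481  0.17000059]
```

```bash
python3 -m crank '[{"dp":[-0.004,-0.006,0.004],"angular":[0,0,-4]},{"dp":[-0.004,-0.006,0.004],"angular":[0,0,-4]},{"dp":[-0.004,-0.006,0.004],"angular":[0,0,-4]}]'
python3 -c "
from station import sense
s=sense();print(s['q'],s['force'],s['ft_torque'])"
python3 -m crank '[{"dp":[-0.004,-0.006,0.004],"angular":[0,0,-4]},{"dp":[-0.004,-0.006,0.004],"angular":[0,0,-4]}]'
python3 -c "
from station import sense
s=sense();print(s['q'],s['force'],s['ft_torque'])"
```

```text
t: 7.15
tcp_pos: [0.5149, 0.121, 0.099]
tool_rot: [0.948, -0.319, 0.001, -0.001]
force: [1.0, 4.4, 3.8]
finger_gap: 0.179
gripper_force: 46.5
[1.90768816e-02 6.29453484e-01 1.79847210e+00 1.11752137e-03
 7.10638273e-01 2.23840057e+00] [1.04966676 4.36141014 3.77544743] [ 0.84405801 -0.18603482  0.14623253]
t: 7.35
tcp_pos: [0.5147, 0.1207, 0.0992]
tool_rot: [0.923, -0.384, 0.001, -0.001]
force: [2.0, 4.6, 4.7]
finger_gap: 0.182
gripper_force: 46.4
[1.84564413e-02 6.28774918e-01 1.79916378e+00 1.24110997e-03
 7.10590164e-01 2.37735536e+00] [1.98799804 4.59008301 4.67535662] [ 0.85583253 -0.17146814  0.08237399]
```

```bash
python3 -m crank '[{"dp":[-0.004,-0.005,0.004],"angular":[0,0,-4]},{"dp":[-0.004,-0.005,0.004],"angular":[0,0,-4]}]'
python3 -c "
from station import sense
s=sense();print(s['q'],s['force'],s['ft_torque'])"
python3 -m crank '[{"dp":[-0.004,-0.005,0.003],"angular":[0,0,-4]},{"dp":[-0.004,-0.005,0.003],"angular":[0,0,-3]}]'
python3 -c "
from station import sense
s=sense();print(s['q'],s['force'],s['ft_torque'])"
```

```text
t: 7.55
tcp_pos: [0.5144, 0.1205, 0.0995]
tool_rot: [0.894, -0.448, 0.001, -0.001]
force: [1.0, 3.8, 4.5]
finger_gap: 0.181
gripper_force: 46.4
[1.79427903e-02 6.28128978e-01 1.79984930e+00 1.29585641e-03
 7.10642890e-01 2.51645090e+00] [0.95823029 3.81283722 4.52553427] [ 0.92039309 -0.14871189  0.26278615]
t: 7.75
tcp_pos: [0.5143, 0.12, 0.0996]
tool_rot: [0.867, -0.498, 0.002, -0.0]
force: [2.1, 5.1, 3.6]
finger_gap: 0.182
gripper_force: 68.6
[ 1.79729882e-02  6.27723810e-01  1.80036665e+00 -1.53880792e-03
  7.10079437e-01  2.63306095e+00] [2.06950024 5.05138611 3.62041291] [ 1.04679642 -0.25694301  1.84576258]
```

End stop felt (1.8 N m). I'll ease back a touch, release, lift and go over to the handle.

```bash
python3 -m crank '[{"dp":[0,0,0],"angular":[0,0,3]},{"dp":[0,0,0],"angular":[0,0,2]},{"dp":[0,0,0],"angular":[0,0,0]}]'
python3 -c "
from station import sense
s=sense();print(s['q'],s['force'],s['ft_torque'])"
python3 -m crank '[{"dp":[0,0,0],"angular":[0,0,0]},{"dp":[0,0,0],"angular":[0,0,0]},{"dp":[0,0,0],"angular":[0,0,0]},{"dp":[0,0,0],"angular":[0,0,0]},{"dp":[0,0,0],"angular":[0,0,0]},{"dp":[0,0,0],"angular":[0,0,0]},{"dp":[0,0,0.3],"angular":[0,0,0]},{"dp":[0,0,0.7],"angular":[0,0,0]},{"dp":[0,0,0.9],"angular":[0,0,0]},{"dp":[0,0,0.9],"angular":[0,0,0]},{"dp":[0,0,0.7],"angular":[0,0,0]}]' 0 45
python3 -m crank '[{"dp":[0,-0.3,0],"angular":[0,0,8]},{"dp":[0.1,-0.7,0],"angular":[0,0,8]},{"dp":[0.1,-0.9,0],"angular":[0,0,8]},{"dp":[0.1,-0.9,0],"angular":[0,0,8]},{"dp":[0.1,-0.9,0],"angular":[0,0,8]},{"dp":[0.1,-0.9,0],"angular":[0,0,8]},{"dp":[0.1,-0.9,0],"angular":[0,0,8]},{"dp":[0.1,-0.6,0],"angular":[0,0,7]},{"dp":[0,-0.3,0],"angular":[0,0,0]},{"dp":[0,0,0],"angular":[0,0,0]},{"dp":[0,0,0],"angular":[0,0,0]}]'
python3 - <<'E'
from h import *
from station import sense,vision
from scipy.spatial.transform import Rotation as R
s=sense();d=vision.snapshot("wrist")
T=np.eye(4);T[:3,:3]=R.from_quat(s["tool_rot"]).as_matrix();T[:3,3]=s["tcp_pos"]
d["pose"]=T@d["mount"];np.savez("w2.npz",**d);cv2.imwrite("pics/w2.png",d["image"])
print(s["q"]);print(T.round(3), np.degrees(np.arctan2(T[1,1],T[0,1])))
E
```

```text
t: 8.05
tcp_pos: [0.5144, 0.1202, 0.0995]
tool_rot: [0.887, -0.461, 0.001, -0.001]
force: [2.3, 5.3, 2.6]
finger_gap: 0.176
gripper_force: 48.1
[1.76367097e-02 6.27896679e-01 1.80026510e+00 3.52385290e-04
 7.09917931e-01 2.54747906e+00] [2.28603132 5.31375683 2.55893147] [ 0.93425856 -0.40938015  0.5796517 ]
t: 9.15
tcp_pos: [0.5134, 0.1197, 0.2064]
tool_rot: [0.886, -0.463, 0.001, -0.0]
force: [-0.3, -0.2, -0.5]
finger_gap: 1.005
gripper_force: 0.0
t: 10.25
tcp_pos: [0.5335, -0.0717, 0.2043]
tool_rot: [0.998, 0.067, -0.0, -0.0]
force: [-0.9, -0.0, -0.1]
finger_gap: 1.0
gripper_force: 0.0
[-3.41525582e-01  4.70746270e-01  1.69568068e+00  5.20712263e-04
  9.75819457e-01  1.09402115e+00]
[[ 0.991  0.135 -0.     0.534]
 [ 0.135 -0.991  0.001 -0.072]
 [-0.    -0.001 -1.     0.204]
 [ 0.     0.     0.     1.   ]] -82.26750651763359
```

View pics/w2.png

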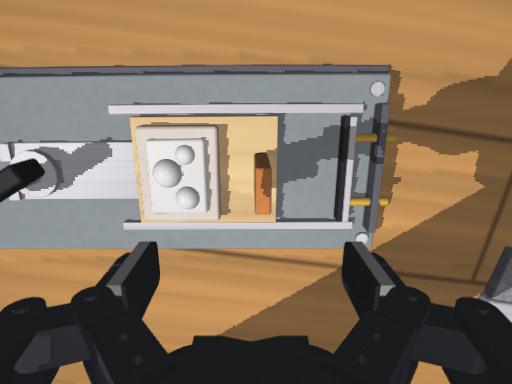

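The wrist view shows the handle at about columns 254–271, rows 153–214. The rubber bar face is at about column 343, and the guides are square to the picture. I'll locate the handle's top face.

```bash
python3 - <<'E'
from h import *
d=dict(np.load("w2.npz"));T=d["pose"];print("cam",T[:3,3].round(3),T[:3,2].round(3))
im=d["image"];b=im[140:220,245:280].astype(int)
print([ (140+r, im[r,262].tolist()) for r in range(150,218,6)])
u=np.array([-.133,.991]);x=np.array([.991,.133])
m=((im[:,:,2].astype(int)-im[:,:,0]>60)&(im[:,:,1]<105)).astype(np.uint8);m[:,:245]=0;m[:,280:]=0;m[:148]=0;m[218:]=0
for r in range(152,216,6):
    c=np.where(m[r])[0]
    if len(c):
        f=[ray(d,k,r,z)[:2] for k in(c[0]-.5,c[-1]+.5) for z in(.114,)]
        print(r,c[0],c[-1],[ (p.round(4)) for p in f],"mid",((f[0]+f[1])/2).round(4),"w",np.linalg.norm(f[0]-f[1]).round(4))
for c,z in(((277,170),.052),((277,170),.04),((344,170),.054)):print(c,ray(d,*c,z))
E
```

```text
cam [ 0.605 -0.062  0.331] [-0.284 -0.037 -0.958]
[(290, [144, 196, 228]), (296, [32, 49, 73]), (302, [33, 50, 75]), (308, [53, 89, 136]), (314, [69, 121, 187]), (320, [48, 78, 120]), (326, [49, 81, 123]), (332, [71, 124, 194]), (338, [74, 132, 205]), (344, [76, 134, 210]), (350, [76, 137, 214]), (356, [134, 181, 218])]
164 255 255 [array([ 0.5592, -0.0711]), array([ 0.5593, -0.0718])] mid [ 0.5592 -0.0715] w 0.0007
170 263 270 [array([ 0.5556, -0.0774]), array([ 0.5564, -0.083 ])] mid [ 0.556  -0.0802] w 0.0057
176 255 270 [array([ 0.5505, -0.0723]), array([ 0.552 , -0.0837])] mid [ 0.5513 -0.078 ] w 0.0114
182 255 270 [array([ 0.5461, -0.073 ]), array([ 0.5476, -0.0844])] mid [ 0.5469 -0.0787] w 0.0115
188 255 270 [array([ 0.5416, -0.0736]), array([ 0.5432, -0.085 ])] mid [ 0.5424 -0.0793] w 0.0116
194 255 270 [array([ 0.5371, -0.0742]), array([ 0.5387, -0.0857])] mid [ 0.5379 -0.08  ] w 0.0116
200 255 270 [array([ 0.5326, -0.0748]), array([ 0.5341, -0.0864])] mid [ 0.5333 -0.0806] w 0.0117
(277, 170) [ 0.54326315 -0.09485137  0.052     ]
(277, 170) [ 0.54060526 -0.09625709  0.04      ]
(344, 170) [ 0.55190606 -0.15500216  0.054     ]
```

```bash
python3 -m crank '[{"dp":[0.05,-0.1,0],"angular":[0,0,0]},{"dp":[0.1,-0.14,0],"angular":[0,0,0]},{"dp":[0,0,0],"angular":[0,0,0]},{"dp":[0,0,-0.4],"angular":[0,0,0]},{"dp":[0,0,-0.7],"angular":[0,0,0]},{"dp":[0,0,-0.7],"angular":[0,0,0]},{"dp":[0,0,-0.7],"angular":[0,0,0]},{"dp":[0,0,-0.6],"angular":[0,0,0]},{"dp":[0,0,-0.4],"angular":[0,0,0]},{"dp":[0,0,-0.2],"angular":[0,0,0]},{"dp":[0,0,0],"angular":[0,0,0]},{"dp":[0,0,0],"angular":[0,0,0]}]' 0.58 30
python3 - <<'E'
from station import vision,sense
import cv2,numpy as np
s=sense();print(s["force"],s["ft_torque"])
a=vision.snapshot("scene")["image"][140:250,185:355];w=vision.snapshot("wrist")["image"]
cv2.imwrite("pics/c.png",np.hstack([cv2.resize(a,(594,384)),w[:,180:380]]))
E
```

```text
t: 11.5
tcp_pos: [0.5389, -0.0797, 0.0935]
tool_rot: [0.998, 0.068, 0.0, 0.0]
force: [-0.6, 0.5, 0.1]
finger_gap: 0.42
gripper_force: 0.0
[-0.59049763  0.52706719  0.11840402] [-0.02552106 -0.03416643 -0.05835857]
```

View pics/c.png

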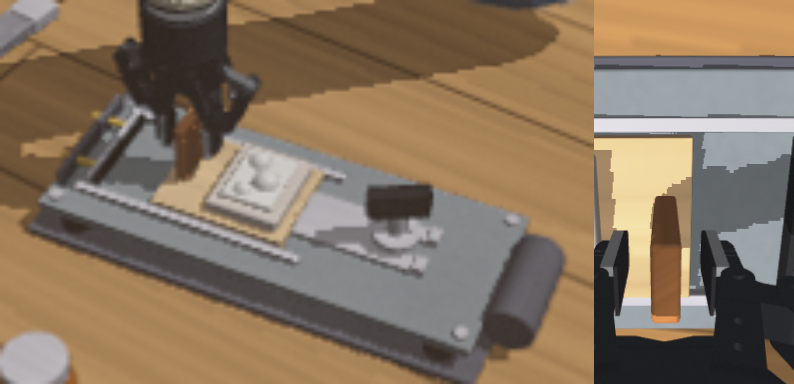

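The handle sits centred between the pads (wrist view, about column 665 of the montage). The knob stands raised off the fork and the tray hasn't moved. Closing now.

```bash
python3 -m crank '[{"dp":[0,0,0],"angular":[0,0,0]},{"dp":[0,0,0],"angular":[0,0,0]},{"dp":[0,0,0],"angular":[0,0,0]},{"dp":[0,0,0],"angular":[0,0,0]},{"dp":[0,0,0],"angular":[0,0,0]},{"dp":[0,0,0],"angular":[0,0,0]}]' 1 30
python3 -m crank '[{"dp":[0.004,-0.03,0],"angular":[0,0,0]},{"dp":[0.008,-0.06,0],"angular":[0,0,0]},{"dp":[0.013,-0.1,0],"angular":[0,0,0]},{"dp":[0.013,-0.1,0],"angular":[0,0,0]}]'
```

```text
t: 12.2
tcp_pos: [0.539, -0.0799, 0.0939]
tool_rot: [0.998, 0.068, 0.001, 0.0]
force: [-1.7, -0.1, 5.2]
finger_gap: 0.135
gripper_force: 31.6
t: 12.6
tcp_pos: [0.5391, -0.086, 0.0939]
tool_rot: [0.998, 0.068, -0.0, -0.002]
force: [-1.0, 7.9, 8.1]
finger_gap: 0.137
gripper_force: 32.1
```

```bash
python3 -m crank '[{"dp":[0.013,-0.1,0.02],"angular":[0,0,0]},{"dp":[0.015,-0.12,0],"angular":[0,0,0]},{"dp":[0.016,-0.12,0],"angular":[0,0,0]},{"dp":[0.016,-0.12,0],"angular":[0,0,0]},{"dp":[0.016,-0.12,0],"angular":[0,0,0]},{"dp":[0.016,-0.12,0],"angular":[0,0,0]},{"dp":[0.013,-0.1,0],"angular":[0,0,0]},{"dp":[0.013,-0.1,0],"angular":[0,0,0]},{"dp":[0.009,-0.07,0],"angular":[0,0,0]},{"dp":[0.007,-0.05,0],"angular":[0,0,0]}]'
```

```text
t: 13.6
tcp_pos: [0.5433, -0.1178, 0.094]
tool_rot: [0.998, 0.068, -0.0, -0.001]
force: [-0.8, 6.6, 6.9]
finger_gap: 0.136
gripper_force: 31.9
```

Sliding friction reads about 6.6 N. Contact is expected near y = -0.139, so I'll advance slowly.

```bash
python3 -m crank '[{"dp":[0.007,-0.05,0],"angular":[0,0,0]},{"dp":[0.007,-0.05,0],"angular":[0,0,0]},{"dp":[0.007,-0.05,0],"angular":[0,0,0]},{"dp":[0.007,-0.05,0],"angular":[0,0,0]},{"dp":[0.007,-0.05,0],"angular":[0,0,0]},{"dp":[0.005,-0.04,0],"angular":[0,0,0]},{"dp":[0.005,-0.04,0],"angular":[0,0,0]},{"dp":[0.004,-0.03,0],"angular":[0,0,0]}]'
python3 -m crank '[{"dp":[0.003,-0.02,0],"angular":[0,0,0]},{"dp":[0.003,-0.02,0],"angular":[0,0,0]},{"dp":[0.003,-0.02,0],"angular":[0,0,0]},{"dp":[0.003,-0.02,0],"angular":[0,0,0]}]'

```

```text
t: 14.4
tcp_pos: [0.5448, -0.1283, 0.0939]
tool_rot: [0.998, 0.068, -0.0, -0.001]
force: [0.7, 7.1, 5.5]
finger_gap: 0.139
gripper_force: 31.6
t: 14.8
tcp_pos: [0.5451, -0.1307, 0.0939]
tool_rot: [0.998, 0.068, -0.0, -0.001]
force: [-0.8, 6.7, 5.5]
finger_gap: 0.136
gripper_force: 31.6
```

```bash
python3 -m crank '[{"dp":[0.003,-0.02,0],"angular":[0,0,0]},{"dp":[0.003,-0.02,0],"angular":[0,0,0]},{"dp":[0.003,-0.02,0],"angular":[0,0,0]},{"dp":[0.003,-0.02,0],"angular":[0,0,0]}]'

```

```text
t: 15.2
tcp_pos: [0.5454, -0.1331, 0.0939]
tool_rot: [0.998, 0.068, -0.0, -0.001]
force: [-0.8, 6.3, 5.4]
finger_gap: 0.135
gripper_force: 31.6
```

```bash
python3 -m crank '[{"dp":[0.003,-0.02,0],"angular":[0,0,0]},{"dp":[0.003,-0.02,0],"angular":[0,0,0]},{"dp":[0.003,-0.02,0],"angular":[0,0,0]},{"dp":[0.003,-0.02,0],"angular":[0,0,0]}]'

```

```text
t: 15.6
tcp_pos: [0.5458, -0.1355, 0.0939]
tool_rot: [0.998, 0.068, -0.0, -0.001]
force: [0.2, 6.4, 6.1]
finger_gap: 0.134
gripper_force: 31.7
```

```bash
python3 -m crank '[{"dp":[0.003,-0.02,0],"angular":[0,0,0]},{"dp":[0.003,-0.02,0],"angular":[0,0,0]},{"dp":[0.003,-0.02,0],"angular":[0,0,0]}]'

```

```text
t: 15.9
tcp_pos: [0.546, -0.1373, 0.0939]
tool_rot: [0.998, 0.068, -0.0, -0.001]
force: [0.1, 5.8, 6.0]
finger_gap: 0.136
gripper_force: 31.6
```

```bash
python3 -m crank '[{"dp":[0.003,-0.02,0],"angular":[0,0,0]},{"dp":[0.003,-0.02,0],"angular":[0,0,0]},{"dp":[0.003,-0.02,0],"angular":[0,0,0]}]'

```

```text
t: 16.2
tcp_pos: [0.5461, -0.1378, 0.094]
tool_rot: [0.998, 0.068, -0.001, -0.002]
force: [0.6, 11.2, 6.6]
finger_gap: 0.136
gripper_force: 31.9
```

```bash
python3 -m crank '[{"dp":[0.003,-0.02,0],"angular":[0,0,0]},{"dp":[0.003,-0.02,0],"angular":[0,0,0]},{"dp":[0.003,-0.02,0],"angular":[0,0,0]}]'

```

```text
t: 16.5
tcp_pos: [0.5461, -0.1383, 0.094]
tool_rot: [0.998, 0.067, -0.001, -0.004]
force: [1.3, 14.9, 7.8]
finger_gap: 0.139
gripper_force: 32.1
```

In contact: about 15 N total less about 6 N friction, so roughly 9 N on the stop. Hold for over a second.

```bash
python3 -m crank '[{"dp":[0.001,-0.01,0],"angular":[0,0,0]},{"dp":[0,0,0],"angular":[0,0,0]},{"dp":[0,0,0],"angular":[0,0,0]},{"dp":[0,0,0],"angular":[0,0,0]},{"dp":[0,0,0],"angular":[0,0,0]},{"dp":[0,0,0],"angular":[0,0,0]},{"dp":[0,0,0],"angular":[0,0,0]},{"dp":[0,0,0],"angular":[0,0,0]},{"dp":[0,0,0],"angular":[0,0,0]},{"dp":[0,0,0],"angular":[0,0,0]},{"dp":[0,0,0],"angular":[0,0,0]},{"dp":[0,0,0],"angular":[0,0,0]}]'

```

```text
t: 17.7
tcp_pos: [0.5462, -0.1383, 0.094]
tool_rot: [0.998, 0.067, -0.001, -0.004]
force: [0.7, 14.1, 7.7]
finger_gap: 0.137
gripper_force: 32.1
```

```bash
python3 -m crank '[{"dp":[0,0,0],"angular":[0,0,0]},{"dp":[0,0,0],"angular":[0,0,0]},{"dp":[0,0,0],"angular":[0,0,0]},{"dp":[0,0,0],"angular":[0,0,0]},{"dp":[0,0,0],"angular":[0,0,0]},{"dp":[0,0,0],"angular":[0,0,0]}]' 0.58 20
python3 - <<'E'
from station import vision
import cv2,numpy as np
a=vision.snapshot("scene")["image"][140:250,185:355];w=vision.snapshot("wrist")["image"]
cv2.imwrite("pics/d.png",np.hstack([cv2.resize(a,(594,384)),w[:,180:380]]))
E
```

```text
t: 18.3
tcp_pos: [0.547, -0.1429, 0.0937]
tool_rot: [0.998, 0.068, -0.0, 0.0]
force: [-0.7, 0.4, 0.3]
finger_gap: 0.419
gripper_force: 0.0
```

View pics/d.png

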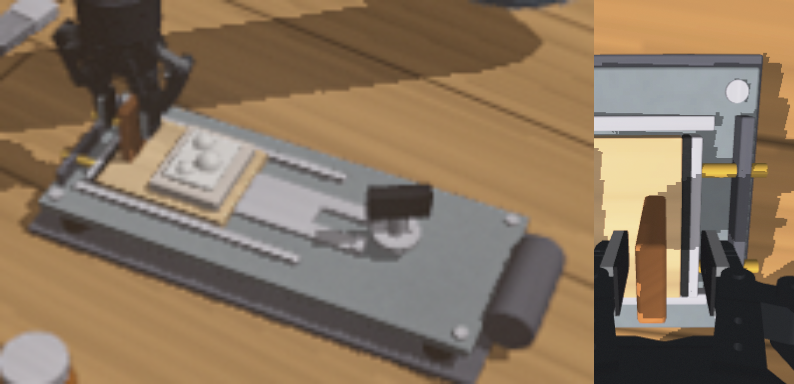

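The tray's front edge lies against the rubber bar (about column 683 of the montage), and the fingers are free on both sides of the handle. Lifting clear.

```bash
python3 -m crank '[{"dp":[-0.01,0.1,0],"angular":[0,0,0]},{"dp":[0,0,0.2],"angular":[0,0,0]},{"dp":[0,0,0.5],"angular":[0,0,0]},{"dp":[0,0,0.8],"angular":[0,0,0]},{"dp":[0,0,0.8],"angular":[0,0,0]},{"dp":[0,0,0.6],"angular":[0,0,0]},{"dp":[0,0,0.3],"angular":[0,0,0]},{"dp":[0,0,0],"angular":[0,0,0]},{"dp":[0,0,0],"angular":[0,0,0]}]'
python3 -c "
from station import order
print(order.sign_off())"
```

```text
t: 19.3
tcp_pos: [0.5463, -0.1393, 0.1894]
tool_rot: [0.998, 0.068, -0.0, -0.0]
force: [0.2, -0.7, 0.3]
finger_gap: 0.422
gripper_force: 0.0
the job is handed in; nothing more can be done
None
```

The job is handed in at 19.3 s with no verdict returned: the knob was backed off to its end stop, and the tray was drawn home, leaned on the stop at an estimated 8–9 N for over a second, then released still touching it.

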